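Square a bar handle to a cupboard door

TASK

Slide the try square along the worktop, without lifting it, until its stock is flush against the near edge of the white cupboard door and the outer edge of its blade lies on the pencil tick. Then take the longer bar handle from the tray of fittings and stand it on its feet on the door, both feet against the outer edge of the blade. Leave the square flush and on the tick, and everything else where it is.

Things in the scene. Friction and masses are not known exactly. Their poses are not given: they have to be found in the camera images.
- door: White cupboard door lying flat on the worktop, fixed: 280 (x) x 360 (y) x 18 mm thick. Origin: centre of its underside; its near edge (towards the robot) is the face x = -140 mm, its top is 18 mm above the worktop. Its yaw is at most 0.15 rad.
- tick: Pencil tick on top of the door, a dark line 40 x 4 mm drawn square to the near edge, running from that edge into the door along its own +x. Origin: its end at the door's near edge, on the door's top face. Axes parallel to the door's. Look only.
- square: Loose try square, 0.5 kg, an L before the door. Dark stock 40 (x) x 150 (y) x 23.5 mm high; origin: centre of its underside; its brass +x face goes to the door. Steel blade 36 x 4 mm at its +y end (y 39 to 75, z 20 to 24 mm, so it passes 2 mm over the door), reaching along +x to x = 220 mm; its outer (+y) edge in line with the stock's end. Starts up to 0.25 rad turned from the door.
- square_corner (a point): Point on the square where the plane of the stock's door-side face meets the blade's outer edge: 20, 75, 22 mm in the square's frame, axes parallel to the square's. To be brought over the tick's origin.
- long_handle: Loose steel bar handle, the longer of the two in the tray, 0.12 kg: bar 140 mm long (along x) and 12 x 12 mm, from 22 to 34 mm above its feet's underside; a foot 18 (x) x 16 (y) mm under each end. Stands in the tray; origin at its middle, level with the feet's underside. When it touches the blade its origin is 8 mm from the blade's outer edge.
- tray: Grey open tray of fittings, fixed, 200 (x) x 150 (y) mm, walls 5 mm thick and 28 mm high, floor 5 mm thick; origin at the centre of its underside. Left or right of the door. The two handles lie along its x, 32 mm either side of its middle, either way about; knobs and a hinge (under 22 mm high) between.
- short_handle: The shorter bar handle in the tray, 90 mm long, otherwise like the long one. To be left alone in the tray.
- knob0: Steel knob in the tray, 26 mm across, 21 mm high. Upright as built, origin at the centre of its underside. To be left alone.
- knob1: Steel knob in the tray, 26 mm across, 21 mm high. Upright as built, origin at the centre of its underside. To be left alone.
- hinge: Small steel hinge lying in the tray, about 44 x 21 x 11 mm. Upright as built, origin at the centre of its underside. To be left alone.
- tiles: Stack of white tiles, fixed, 206 x 104 x 55 mm high, on the other side of the door from the tray. Origin at the centre of its underside.
- tape_measure: Black tape measure standing on the right-hand (-y) part of the door, 65 x 37 x 50 mm high. Upright as built, origin at the centre of its underside. To be left alone.
- screw_tin: Round tin on the worktop near the robot, 54 mm across, 40 mm high. Upright as built, origin at the centre of its underside. To be left alone.
- mug: White mug on the worktop beside the door, 82 mm across, 90 mm high. Upright as built, origin at the centre of its underside. To be left alone.
- spray: Clear bottle on the worktop beside the door, 62 mm across, 190 mm high. Upright as built, origin at the centre of its underside. To be left alone.
- screwdriver: Screwdriver with a black handle, lying on the stack of tiles. To be left alone.
- sander_block: Cork sanding block on the worktop near the robot, 100 x 60 x 35 mm high. Upright as built, origin at the centre of its underside. To be left alone.

How it is judged:
By the outcome, as a careful person would: the job done as asked, in the order asked, and still so for the second after the job is handed in, with the robot touching nothing.
It also fails if it takes over 66 s, if anything falls off the work surface, if the arm or the gripper's body presses on something with over 40 N, if the wrist force passes 120 N, or if a joint passes its speed limit or range.

ROBOT

A 7-joint arm with a two-finger parallel gripper is mounted at the origin on the work surface. World frame = base frame: x ahead of the robot, y to its left, z up, the work surface at z = 0. Lengths are in m, angles in rad, forces in N, time in s.
With the tool pointing down it reaches from about 0.4 to 0.9 m from the base axis. Payload 5.5 kg.
Tool frame: the origin (TCP) lies at the very end of the fingers, on their centre line; the grasp point (between the pads) lies robot.tcp_to_grasp behind it (robot.tcp_to_grasp is the distance from the TCP to the grasp point, in m); z points along the fingers, y is the line along which they close (so a half turn about z gives the same grasp; the last joint's range is limited). The gripper opens to 92 mm and grips with 3 to 60 N. Pads are 19 mm wide; open, the fingers measure 130 mm over their backs; the gripper's body (75 mm by 190 mm) begins 47 mm behind the grasp point.
Start: joints at [1.455, 0.501, -0.427, 1.55, 0.221, 1.138, -0.21], TCP at [0.24, -0.604, 0.2] pointing down, gripper open.
Joint ranges: [-2.88, 2.88], [-0.31, 2.03], [-1.54, 1.56], [0.2, 2.42], [-1.41, 4.55], [0.19, 2.02], [-2.57, 2.57]. Speed limits (rad/s): [2.57, 2.57, 3.14, 3.14, 3.14, 3.14, 3.14].

INTERFACE

Orientations are given as [roll, pitch, yaw] about the fixed x, y, z axes, in that order (R = Rz(yaw) Ry(pitch) Rx(roll)).
In Python, from plant import robot gives the robot as it stands.
- The arm moves only by the shell command python3 inch.py 'ROWS' [OPENING]. ROWS is a JSON list that holds a single list of rows (three levels of brackets), with 1 to 10 rows, each of 4 numbers: dx, dy, dz in m, then a turn about the tool's z in rad; each row is the pose to reach, as a shift and turn from the pose commanded when the command began, along the tool's axes at that moment; what a row does not reach only later rows make up. A row lasts 1/10 s, in which the tool goes at most 0.05 m and 0.15 rad, less where a joint would pass 70% of its speed; a pose out of reach is approached as far as the arm can. OPENING is the finger opening in m, set as the command begins (- or left out keeps the last). The fingers move at their own pace and stop on an object; the grip force is fixed at half the most. Time passes only in rows, so rows that do not move let the fingers close. It prints the time, the measured TCP pose, the force, the opening and the grip force at its end. Input that does not fit is refused with a message, and nothing moves.
- robot.sense(): the state, without advancing time (a new reading comes with each control period).
- robot.camera(name): name is "side" or "top" or "wrist"; returns a dict with "img" (400x640x3 uint8, red, green, blue), "camera_matrix" (3x3 intrinsics, pixels), "rvec" (rotation vector, rad) and "tvec" (3), from world to camera coordinates, as OpenCV has them. Camera axes: x right, y down, z forward; pixel columns grow to the right and rows downward; lengths in m; the calibration is good to about 2 mm. A picture is of the moment at which its call begins. There is no depth.
- robot.close_job(): hands the job in; it is judged then, once.
The state is a dict: "time": time; "qpos": joint angles; "joint_vel": joint speeds; "effort": joint torques, N m; "tcp_pos": TCP position; "eef_rot": TCP orientation; "ft_force": force on the tool from outside, world axes, zero at the start; "torque": the same for the moment, N m; "grip_width": finger opening in m; "grip_force": force on a finger pad.
Only numpy, scipy, OpenCV 4.12 (cv2) and the standard library are available. Lean on these libraries where they do the work, as an engineer would, in place of code of your own. Each camera call takes 0.05 s, during which the arm holds its last target. There are 200 camera calls.

## Working session

There is one attempt and no reset: what is moved stays moved. The work goes in short steps, Python scripts to look and compute and a shell command to move; the robot and the scene stay as the last step left them, time stands still between calls to the robot, and variables do not carry over. Pictures are saved under pics/ and viewed, at most 13 in all, crops included, and the job is handed in when it is done.

```bash
ls; mkdir -p pics; python3 - <<'E'
from plant import robot
import cv2
print(robot.tcp_to_grasp, robot.sense())
for n in ("top","side"):
    c=robot.camera(n); cv2.imwrite(f"pics/{n}0.png",cv2.cvtColor(c["img"],cv2.COLOR_RGB2BGR)); print(n,c["camera_matrix"],c["rvec"],c["tvec"])
E
```

```text
inch.py
pics
plant.py
0.0188 {'time': 0.0, 'qpos': array([ 1.45520084,  0.50186759, -0.42675795,  1.55145185,  0.22079712,
        1.13830893, -0.21031708]), 'joint_vel': array([-5.18992075e-04, -3.62815164e-04, -1.80162868e-03,  5.48784524e-05,
        1.32854344e-03, -1.42037592e-03, -1.78881174e-03]), 'effort': array([ 8.01526858e-04, -5.66601062e+01, -5.81599787e+00, -2.79121721e+01,
       -6.86790445e-02,  3.09348071e-02,  1.84439987e-04]), 'tcp_pos': array([ 0.2400312 , -0.60323721,  0.19936233]), 'eef_rot': array([-3.13961118e+00, -5.62608307e-05,  3.78803207e-01]), 'ft_force': array([-0.25344727,  0.59229293, -0.01304887]), 'torque': array([ 0.01542524, -0.05239268,  0.00080851]), 'grip_force': 0.0, 'grip_width': 0.09172373557244105}
top [[371.08699418   0.         313.7128777 ]
 [  0.         371.08699418 199.02112793]
 [  0.           0.           1.        ]] [ 2.11001097 -2.17005096  0.15289635] [0.02711062 0.57413756 1.06067103]
side [[376.52626154   0.         322.84550097]
 [  0.         376.52626154 196.88910424]
 [  0.           0.           1.        ]] [ 0.94625327 -2.26479693  1.25314337] [0.40025727 0.27180406 0.61595508]
```

View pics/top0.png

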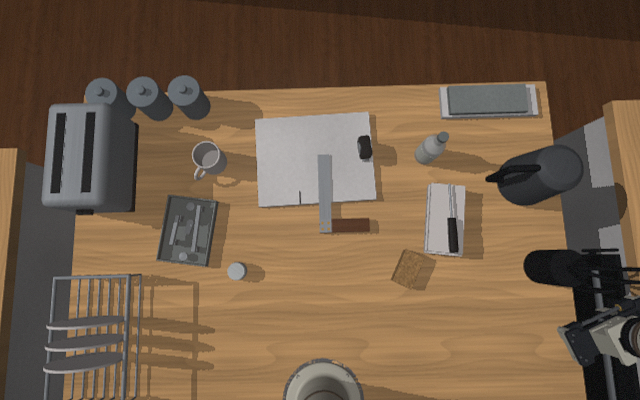

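View pics/side0.png

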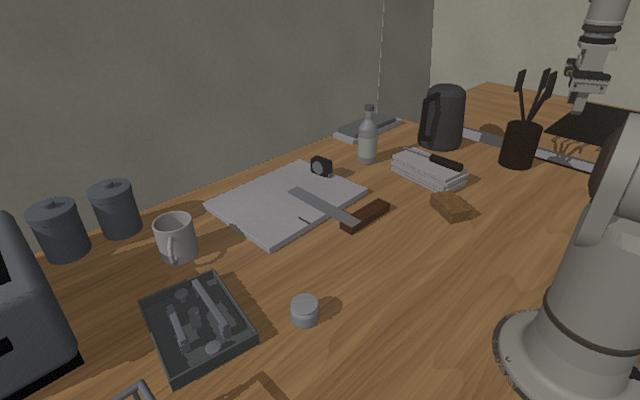

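Top: the door spans x-pixels 255–377 and rows 112–207, with the tick at about (300,198). The square's stock is at (320–370, 225), its blade goes up to (325,155), and the tray is at (188,230) with the long handle on its right side. The side view agrees. I'll enlarge these next.

```bash
cat > h.py <<'E'
from plant import robot
import cv2, numpy as np
def cam(n):
    c=robot.camera(n); return c
def save(c,name,x0,x1,y0,y1,s):
    im=cv2.cvtColor(c["img"],cv2.COLOR_RGB2BGR)[y0:y1,x0:x1]
    cv2.imwrite(f"pics/{name}.png",cv2.resize(im,None,fx=s,fy=s,interpolation=cv2.INTER_CUBIC))
def pos(c,uv,z):
    R=cv2.Rodrigues(np.array(c["rvec"],float))[0]; t=np.array(c["tvec"],float).ravel()
    K=np.array(c["camera_matrix"]); out=[]
    for u,v in uv:
        d=R.T@np.linalg.solve(K,[u,v,1.]); o=-R.T@t
        out.append(o+d*(z-o[2])/d[2])
    return np.array(out)
E
python3 - <<'E'
from h import *
c=cam("top")
save(c,"door",245,405,105,245,4)
save(c,"tray",150,250,185,285,6)
E
```

```text
(no output)
```

View pics/door.png

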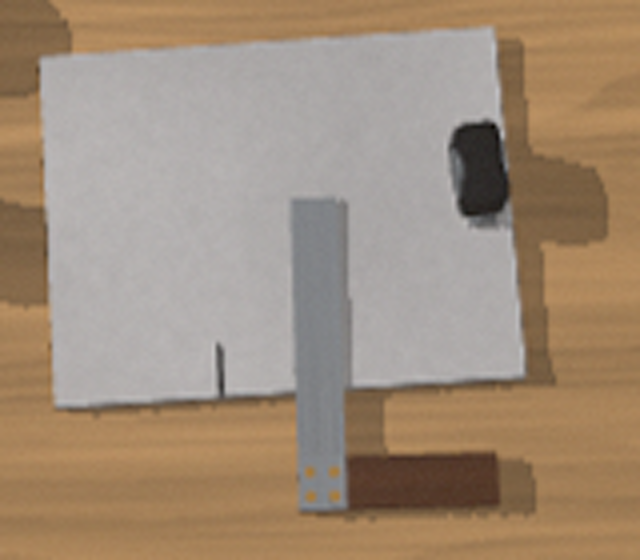

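View pics/tray.png

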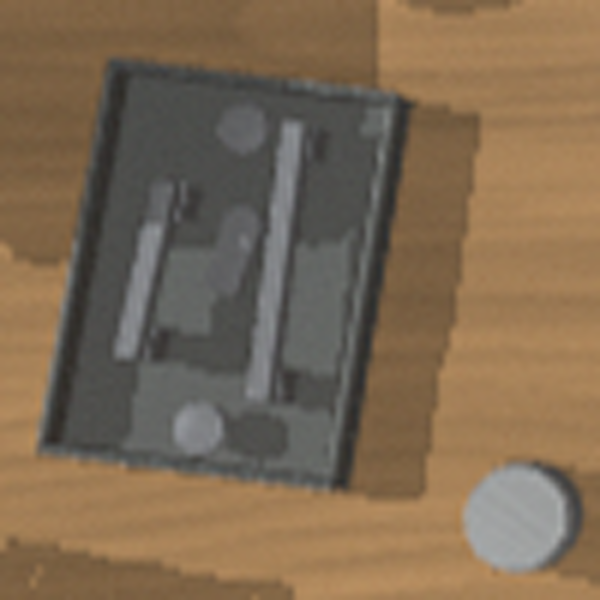

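The door crop gives door corners (41,58), (494,28), (525,377) and (56,408), with the tick from (222,397) to (218,344). The blade's outer edge runs (291,199) to (301,511), and the stock's right end is at x=498, rows 453–507. The tray crop gives the long handle's bar from (292,122) to (258,402).

```bash
python3 - <<'E'
from h import *
c=cam("top")
D=lambda L:[(245+(x+.5)/4-.5,105+(y+.5)/4-.5) for x,y in L]
T=lambda L:[(150+(x+.5)/6-.5,185+(y+.5)/6-.5) for x,y in L]
np.set_printoptions(precision=4,suppress=True)
ang=lambda a,b:np.arctan2(b[1]-a[1],b[0]-a[0])
d=pos(c,D([(41,58),(494,28),(525,377),(56,408)]),.018); print("door",d)
for i in range(4):
    v=d[(i+1)%4]-d[i]; print(np.linalg.norm(v),np.arctan2(v[1],v[0]))
t=pos(c,D([(222,397),(218,344)]),.018); print("tick",t,ang(*t))
b=pos(c,D([(301,511),(291,199),(347,199)]),.024); print("blade",b,ang(b[0],b[1]),np.linalg.norm(b[1]-b[0]),np.linalg.norm(b[1]-b[2]))
s=pos(c,D([(348,457),(498,453),(499,507),(348,511)]),.0235); print("stock",s,ang(s[1],s[0])-np.pi/2)
h=pos(c,T([(258,402),(292,122)]),.039); print("long",h,h.mean(0),ang(*h),np.linalg.norm(h[1]-h[0]))
y=pos(c,T([(112,60),(410,97),(346,488),(40,453)]),.028); print("tray",y,y.mean(0))
for i in range(4): print(np.linalg.norm(y[(i+1)%4]-y[i]))
k=pos(c,T([(518,515)]),.04);print("tin",k)
E
```

```text
door [[ 0.8382  0.1894  0.018 ]
 [ 0.8519 -0.1679  0.018 ]
 [ 0.5735 -0.1777  0.018 ]
 [ 0.5599  0.1791  0.018 ]]
0.35758354408993204 -1.5325297238090658
0.27860945585597674 -3.1062913930690605
0.3570302638757916 1.6087830455082162
0.278508437440172 0.03728682266806322
tick [[0.5648 0.0528 0.018 ]
 [0.6057 0.055  0.018 ]] 0.05272785181856924
blade [[ 0.4764 -0.0045  0.024 ]
 [ 0.7164 -0.004   0.024 ]
 [ 0.7151 -0.0471  0.024 ]] 0.0022744571537723995 0.24001641304462334 0.04313828277403197
stock [[ 0.5158 -0.041   0.0235]
 [ 0.5157 -0.1536  0.0235]
 [ 0.4752 -0.1523  0.0235]
 [ 0.4754 -0.0396  0.0235]] -0.0015011976537311345
long [[0.4297 0.3703 0.039 ]
 [0.5674 0.3563 0.039 ]] [0.4986 0.3633 0.039 ] -0.10140308879720303 0.13842663397630034
tray [[0.6033 0.4517 0.028 ]
 [0.58   0.3005 0.028 ]
 [0.3869 0.3298 0.028 ]
 [0.408  0.4811 0.028 ]] [0.4945 0.3908 0.028 ]
0.1529190671450238
0.19532367355726957
0.1527467386573736
0.19749495292884792
tin [[0.372  0.2426 0.04  ]]
```

```bash
cat >> h.py <<'E'
def go(x,y,z,yaw):
    s=robot.sense(); p=np.array(s["tcp_pos"]); r=s["eef_rot"]; c,n=np.cos(r[2]),np.sin(r[2])
    d=np.array([x,y,z])-p; w=yaw-r[2]
    w=(w+np.pi)%(2*np.pi)-np.pi
    print("t %.2f delta %.4f %.4f %.4f turn %.4f"%(s["time"],c*d[0]+n*d[1],n*d[0]-c*d[1],-d[2],-w), "dist %.3f"%np.linalg.norm(d))
E
python3 -c "
from h import *
go(.4955,-.088,.13,1.5708)"
```

```text
t 0.20 delta 0.4279 -0.3845 0.0698 turn -1.1919 dist 0.579
```

```bash
python3 inch.py '[[[0.1, -0.09, 0.02, -0.3], [0.3, -0.27, 0.05, -0.8], [0.3, -0.27, 0.05, -0.8], [0.3, -0.27, 0.05, -0.8], [0.428, -0.3845, 0.05, -1.192], [0.428, -0.3845, 0.05, -1.192], [0.428, -0.3845, 0.05, -1.192], [0.428, -0.3845, 0.05, -1.192], [0.428, -0.3845, 0.05, -1.192], [0.428, -0.3845, 0.05, -1.192]]]' 0.065; python3 -c "
from h import *
go(.4955,-.088,.13,1.5708)"
```

```text
time: 1.2
tcp_pos: [0.4618, -0.1564, 0.1555]
eef_rot: [3.141, 0.001, 1.57]
ft_force: [0.5, -1.6, 0.3]
grip_width: 0.0651
grip_force: 0.0
t 1.20 delta 0.0684 0.0336 0.0255 turn -0.0006 dist 0.080
```

```bash
python3 inch.py '[[[0.04, 0.02, 0.01, 0], [0.0684, 0.0336, 0.0255, 0], [0.0684, 0.0336, 0.0255, 0], [0.0684, 0.0336, 0.0255, 0]]]' ; python3 -c "
from h import *
c=cam('wrist'); save(c,'w1',0,640,0,400,1.25); print(repr(c))
go(.4955,-.088,.006,1.5708)"
```

```text
time: 1.6
tcp_pos: [0.4947, -0.0886, 0.1296]
eef_rot: [-3.14, -0.0, 1.573]
ft_force: [0.2, -0.6, -0.0]
grip_width: 0.0648
grip_force: 0.0
{'img': array([[[165, 133,  89],
        [166, 135,  87],
        [165, 134,  87],
        ...,
        [179, 176, 173],
        [179, 175, 172],
        [177, 175, 173]],

       [[166, 135,  91],
        [165, 133,  87],
        [167, 135,  88],
        ...,
        [178, 176, 172],
        [179, 176, 174],
        [177, 174, 171]],

       [[165, 133,  88],
        [166, 134,  86],
        [168, 135,  91],
        ...,
        [177, 175, 172],
        [177, 175, 171],
        [177, 174, 171]],

       ...,

       [[ 33,  35,  37],
        [ 34,  39,  41],
        [ 33,  36,  39],
        ...,
        [ 38,  35,  41],
        [ 35,  37,  38],
        [ 36,  38,  40]],

       [[ 32,  34,  38],
        [ 38,  41,  41],
        [ 37,  37,  38],
        ...,
        [ 33,  36,  37],
        [ 36,  37,  40],
        [ 33,  36,  37]],

       [[ 35,  38,  40],
        [ 35,  38,  40],
        [ 34,  37,  41],
        ...,
        [ 34,  33,  36],
        [ 39,  39,  42],
        [ 30,  31,  37]]], shape=(400, 640, 3), dtype=uint8), 'camera_matrix': array([[298.02259773,   0.        , 317.2999893 ],
       [  0.        , 298.02259773, 198.74033179],
       [  0.        ,   0.        ,   1.        ]]), 'rvec': array([-2.84260230e+00, -3.66478959e-03, -8.43428810e-04]), 'tvec': array([-0.49421081, -0.10194629,  0.29827293])}
t 1.65 delta 0.0020 0.0009 0.1238 turn 0.0003 dist 0.124
```

View pics/w1.png

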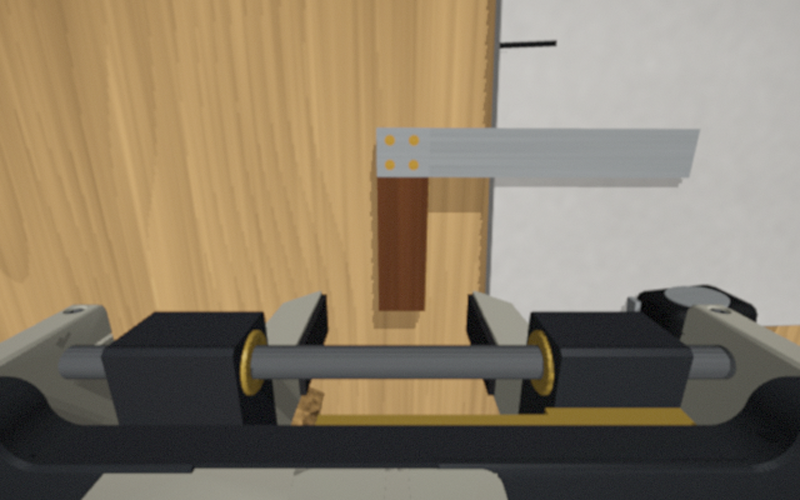

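The wrist view shows the stock at x 377–428 down to row 310 and the blade's outer edge at row 128–129. The tick runs (499,45) to (556,43), and the fingers straddle the stock.

```bash
python3 - <<'E'
from h import *
np.set_printoptions(precision=4,suppress=True)
c=cam("wrist")
D=lambda L:[((x+.5)/1.25-.5,(y+.5)/1.25-.5) for x,y in L]
p=pos(c,D([(499,45.5),(556,43)]),.018);print("tick",p)
e=pos(c,D([(499,5),(488.5,300)]),.018);print("edge",e,(e[1]-e[0])[0]/(e[1]-e[0])[1])
b=pos(c,D([(377,128),(699,129.5)]),.024);print("blade",b,(b[1]-b[0])[1]/(b[1]-b[0])[0])
s=pos(c,D([(378,178),(428,178),(425.5,310),(378.5,310)]),.0235);print("stock",s)
go(.4955,-.088,.005,1.5708)
E
```

```text
tick [[0.5675 0.0505 0.018 ]
 [0.6081 0.0521 0.018 ]]
edge [[ 0.5655  0.0758  0.018 ]
 [ 0.5745 -0.1484  0.018 ]] -0.04031818293124232
blade [[ 0.4797 -0.0057  0.024 ]
 [ 0.7197 -0.0067  0.024 ]] -0.004275189936499306
stock [[ 0.4799 -0.0425  0.0235]
 [ 0.5186 -0.0425  0.0235]
 [ 0.5193 -0.1553  0.0235]
 [ 0.4787 -0.1553  0.0235]]
t 1.70 delta 0.0028 0.0009 0.1250 turn -0.0014 dist 0.125
```

```bash
python3 inch.py '[[[0.002, 0.002, 0.04, 0], [0.002, 0.002, 0.08, 0], [0.002, 0.002, 0.11, 0], [0.002, 0.002, 0.123, 0], [0.002, 0.002, 0.123, 0]]]' ; python3 inch.py '[[[0, 0, 0, 0], [0, 0, 0, 0], [0, 0, 0, 0], [0, 0, 0, 0], [0, 0, 0, 0], [0, 0, 0, 0], [0, 0, 0, 0]]]' 0.03
```

```text
time: 2.2
tcp_pos: [0.4956, -0.0886, 0.0059]
eef_rot: [-3.139, -0.0, 1.569]
ft_force: [0.2, 0.1, 0.0]
grip_width: 0.0649
grip_force: 0.0
time: 2.9
tcp_pos: [0.497, -0.0875, 0.0071]
eef_rot: [3.142, 0.0, 1.571]
ft_force: [0.1, 0.4, -0.4]
grip_width: 0.0301
grip_force: 0.0
```

```bash
python3 - <<'E'
from h import *
c=cam("side"); save(c,'s2',250,500,130,270,3)
print(robot.sense()["grip_force"],robot.sense()["grip_width"])
E
```

```text
0.0 0.029705267110413245
```

View pics/s2.png

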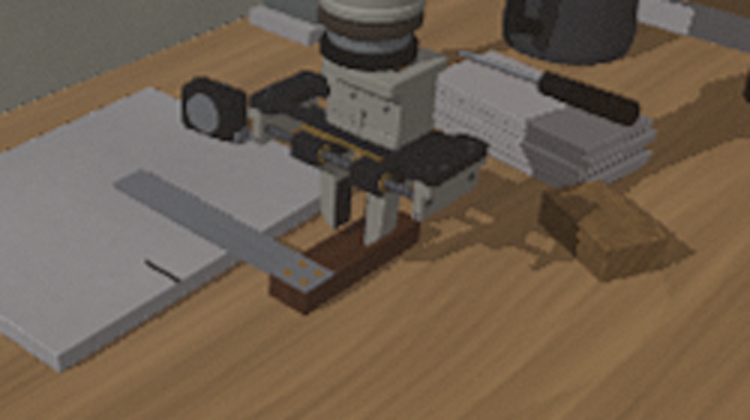

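```bash
python3 - <<'E'
from h import *
c=cam("side")
p=robot.sense()["tcp_pos"]; print(p)
for s in (0,-.0195,.0195):
  for z in (0,.0188,.04):
    u=cv2.projectPoints(np.array([[p[0]+s,p[1],p[2]+z]]),c["rvec"],c["tvec"],c["camera_matrix"],None)[0].ravel()
    print(s,z,((u-[250,130])*3).round())
c=cam("wrist"); save(c,'w2',0,640,0,400,1.25)
E
```

```text
[ 0.49693801 -0.08745184  0.00700223]
0 0 [353. 257.]
0 0.0188 [354. 238.]
0 0.04 [356. 217.]
-0.0195 0 [371. 266.]
-0.0195 0.0188 [372. 248.]
-0.0195 0.04 [374. 226.]
0.0195 0 [336. 248.]
0.0195 0.0188 [337. 230.]
0.0195 0.04 [338. 209.]
```

View pics/w2.png

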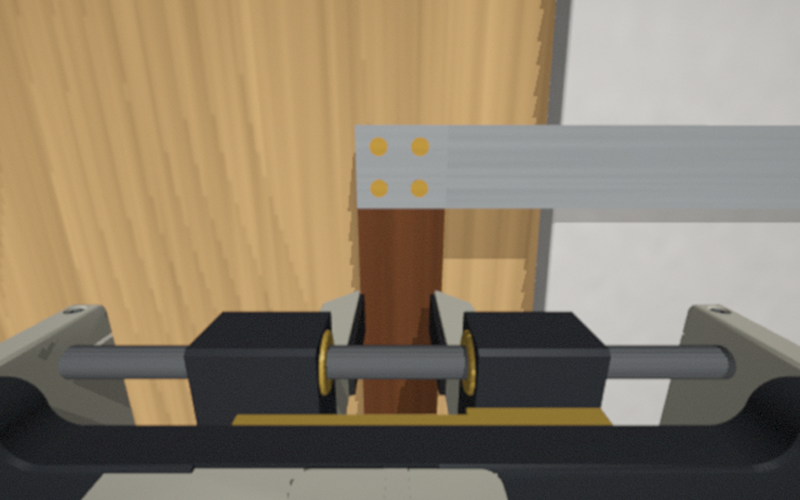

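The side view shows the near fingertip at about (372,243), but the reported TCP projects to (371,266). The wrist view shows the closed fingers hovering over the stock, so the tips really sit about 20 mm higher than reported. I'll check that with the wrist camera.

```bash
python3 - <<'E'
from h import *
np.set_printoptions(precision=4,suppress=True)
c=cam("wrist"); R=cv2.Rodrigues(c["rvec"])[0]; print("C",-R.T@c["tvec"],c["rvec"])
D=lambda L:[((x+.5)/1.25-.5,(y+.5)/1.25-.5) for x,y in L]
for dz in (0,-.02,-.025): print(dz,pos(c,D([(357,125),(445,209),(357,209),(443,280),(359,280)]),.024+dz))
p=robot.sense()["tcp_pos"]
for s in (-.015,.015):
  for z in (0,.0188,.04):
    u=cv2.projectPoints(np.array([[p[0]+s,p[1]+.0095,p[2]+z]]),c["rvec"],c["tvec"],c["camera_matrix"],None)[0].ravel(); print(s,z,u*1.25)
E
```

```text
C [ 0.4964 -0.0071  0.1925] [-2.8422  0.0002 -0.0018]
0 [[ 0.4796 -0.0036  0.024 ]
 [ 0.5188 -0.0401  0.024 ]
 [ 0.4784 -0.0401  0.024 ]
 [ 0.5191 -0.0751  0.024 ]
 [ 0.4783 -0.0751  0.024 ]]
-0.02 [[ 0.4776 -0.0032  0.004 ]
 [ 0.5214 -0.0441  0.004 ]
 [ 0.4763 -0.044   0.004 ]
 [ 0.5218 -0.0832  0.004 ]
 [ 0.4761 -0.0832  0.004 ]]
-0.025 [[ 0.4771 -0.0031 -0.001 ]
 [ 0.5221 -0.045  -0.001 ]
 [ 0.4758 -0.045  -0.001 ]
 [ 0.5225 -0.0852 -0.001 ]
 [ 0.4756 -0.0852 -0.001 ]]
-0.015 0 [368.8971 272.8443]
-0.015 0.0188 [366.1819 286.7398]
-0.015 0.04 [362.3885 306.1537]
0.015 0 [425.2879 272.8224]
0.015 0.0188 [428.1936 286.7129]
0.015 0.04 [432.2531 306.1189]
```

The wrist image confirms it: the arm pose and cameras agree with each other, and the fingertips lie about 24 mm short of the reported TCP. I'll work with tip z ≈ reported z + 0.024, so I open, lower about 20 mm more in small steps while checking force, then close.

```bash
python3 inch.py '[[[0, 0, -0.002, 0], [0, 0, -0.002, 0], [0, 0, -0.002, 0], [0, 0, -0.002, 0]]]' 0.065; python3 inch.py '[[[0, 0, 0.005, 0], [0, 0, 0.01, 0], [0, 0, 0.015, 0], [0, 0, 0.018, 0], [0, 0, 0.018, 0]]]'; python3 inch.py '[[[0, 0, 0, 0], [0, 0, 0, 0], [0, 0, 0, 0], [0, 0, 0, 0], [0, 0, 0, 0], [0, 0, 0, 0]]]' 0.03
```

```text
time: 3.5
tcp_pos: [0.497, -0.0875, 0.009]
eef_rot: [3.142, 0.0, 1.571]
ft_force: [0.1, 0.4, -0.6]
grip_width: 0.0575
grip_force: 0.0
time: 4.0
tcp_pos: [0.4964, -0.0873, -0.0096]
eef_rot: [-3.14, -0.0, 1.571]
ft_force: [0.1, 1.7, -0.1]
grip_width: 0.0644
grip_force: 0.0
time: 4.6
tcp_pos: [0.4975, -0.0875, -0.0087]
eef_rot: [3.141, 0.0, 1.571]
ft_force: [1.0, 0.5, 0.4]
grip_width: 0.0395
grip_force: 30.0
```

```bash
python3 inch.py '[[[0.008, 0.003, 0, -0.006], [0.02, 0.007, 0, -0.015], [0.032, 0.011, 0, -0.024], [0.044, 0.015, 0, -0.034], [0.051, 0.018, 0, -0.04], [0.054, 0.019, 0, -0.04], [0.054, 0.019, 0, -0.04], [0.054, 0.019, 0, -0.04]]]'; python3 - <<'E'
from h import *
c=cam("wrist"); save(c,'w3',200,520,0,240,2.5)
E
```

```text
time: 5.4
tcp_pos: [0.5162, -0.0327, -0.0088]
eef_rot: [3.141, -0.0, 1.612]
ft_force: [-1.3, -2.1, 6.0]
grip_width: 0.0394
grip_force: 30.0
```

View pics/w3.png

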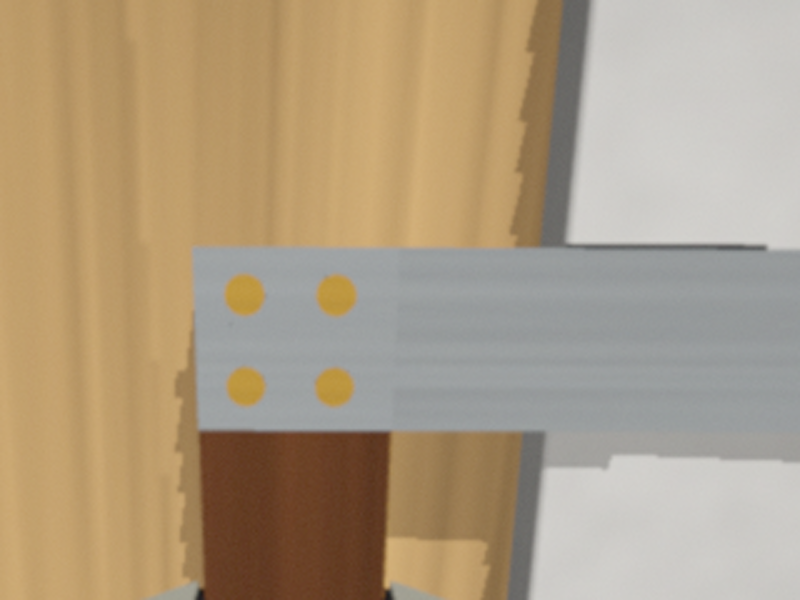

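The square is now almost lined up: its blade's outer edge runs (193,247) to (800,250), and a thin sliver of tick shows above it from (568,243) to (766,245). The door's top edge runs (590,0) to (528,600), and the stock face (398,250) to (387,590).

```bash
cat > m.py <<'E'
from h import *
np.set_printoptions(precision=4,suppress=True)
def rep(c,tick,edge,blade,face,x0=200,y0=0,s=2.5):
    D=lambda L:[(x0+(x+.5)/s-.5,y0+(y+.5)/s-.5) for x,y in L]
    e=pos(c,D(edge),.018); b=pos(c,D(blade),.024); f=pos(c,D(face),.0235); t=pos(c,D(tick),.018)
    ye=-np.arctan((e[1]-e[0])[0]/(e[1]-e[0])[1]); yb=np.arctan((b[1]-b[0])[1]/(b[1]-b[0])[0]); yf=-np.arctan((f[1]-f[0])[0]/(f[1]-f[0])[1]); yt=np.arctan((t[1]-t[0])[1]/(t[1]-t[0])[0])
    print("yaw edge %.4f tick %.4f blade %.4f face %.4f"%(ye,yt,yb,yf))
    n=np.array([np.cos(ye),np.sin(ye)]); a=np.array([-n[1],n[0]])
    print("gap",[round(float(n@(e[0]-q)[:2]),4) for q in f])
    print("tick across: tick",[round(float(a@q[:2]),4) for q in t]," blade",[round(float(a@q[:2]),4) for q in b])
    print(t,e)
E
python3 - <<'E'
from m import *
c=cam("wrist")
rep(c,[(568,243),(766,245)],[(590,0),(528,600)],[(193,247),(799,250)],[(398,250),(387,590)])
u=robot.sense();print(u["tcp_pos"],u["eef_rot"],u["ft_force"])
E
```

```text
yaw edge 0.0389 tick 0.0314 blade 0.0363 face 0.0480
gap [0.0344, 0.0337]
tick across: tick [0.0325, 0.0322]  blade [0.0314, 0.0311]
[[0.5677 0.0546 0.018 ]
 [0.6077 0.0559 0.018 ]] [[ 0.5654  0.0971  0.018 ]
 [ 0.5701 -0.0241  0.018 ]]
[ 0.5162 -0.0326 -0.0088] [ 3.1412 -0.0005  1.6117] [-1.2564 -1.199   5.6853]
```

```bash
python3 inch.py '[[[-0.0004, 0.003, 0, 0], [-0.0008, 0.006, 0, 0], [-0.0008, 0.006, 0, 0], [-0.0008, 0.006, 0, 0]]]'; python3 inch.py '[[[0, 0, 0, 0], [0, 0, 0, 0], [0, 0, 0, 0], [0, 0, 0, 0]]]' 0.054; python3 inch.py '[[[0, 0, -0.03, 0], [0, 0, -0.06, 0], [0, 0, -0.06, 0], [0, 0, -0.06, 0]]]'; python3 -c "
from h import *
go(.458,-.027,.05,.039)"
```

```text
time: 5.9
tcp_pos: [0.5183, -0.0327, -0.0089]
eef_rot: [-3.135, 0.0, 1.613]
ft_force: [-11.4, -1.4, 18.0]
grip_width: 0.0393
grip_force: 30.0
time: 6.3
tcp_pos: [0.5222, -0.0336, -0.0092]
eef_rot: [3.141, -0.001, 1.611]
ft_force: [-0.1, 0.4, 0.0]
grip_width: 0.0539
grip_force: 0.0
time: 6.7
tcp_pos: [0.5227, -0.0343, 0.0515]
eef_rot: [3.14, 0.0, 1.61]
ft_force: [-0.7, -0.1, 0.1]
grip_width: 0.0541
grip_force: 0.0
t 6.70 delta 0.0098 -0.0643 0.0015 turn 1.5714 dist 0.065
```

```bash
python3 inch.py '[[[0, -0.03, 0, 0.15], [0.005, -0.05, 0, 0.3], [0.0098, -0.0643, 0, 0.45], [0.0098, -0.0643, 0, 0.6], [0.0098, -0.0643, 0, 0.75], [0.0098, -0.0643, 0, 0.9], [0.0098, -0.0643, 0, 1.05], [0.0098, -0.0643, 0, 1.2], [0.0098, -0.0643, 0, 1.35], [0.0098, -0.0643, 0, 1.5]]]' 0.092;python3 inch.py '[[[0, 0, 0, 0.071], [0, 0, 0, 0.071], [0, 0, 0, 0.071]]]'; python3 - <<'E'
from h import *
go(.458,-.027,-.013,.039)
c=cam('wrist'); save(c,'w4',0,640,0,400,1.25); np.savez('w4',**c)
E
```

```text
time: 7.7
tcp_pos: [0.4563, -0.0269, 0.0499]
eef_rot: [-3.141, 0.002, 0.105]
ft_force: [-0.7, -0.0, -0.1]
grip_width: 0.0922
grip_force: 0.0
time: 8.0
tcp_pos: [0.4567, -0.0268, 0.0503]
eef_rot: [-3.142, 0.001, 0.042]
ft_force: [0.8, -0.1, -0.1]
grip_width: 0.0919
grip_force: 0.0
t 8.00 delta 0.0013 0.0003 0.0633 turn 0.0032 dist 0.063
```

View pics/w4.png

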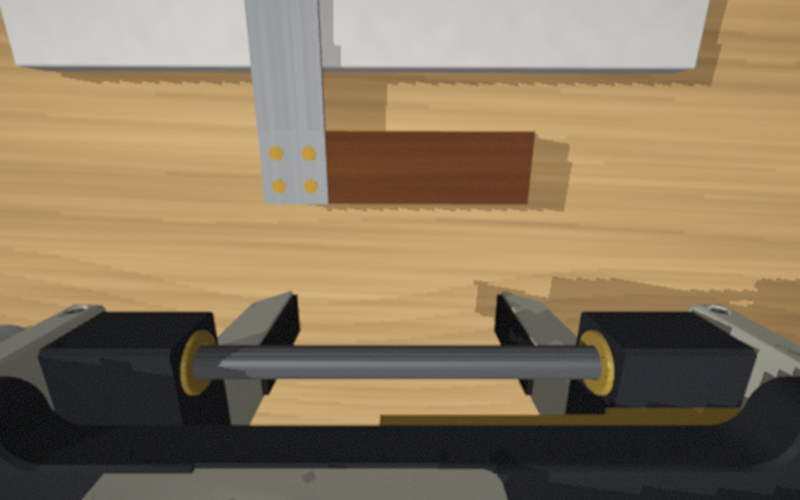

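The square sits parallel to the door, with the stock at rows 132–203 and columns 263–534 and the door edge at rows 67–70. The two open fingers straddle the region behind it.

```bash
python3 - <<'E'
from m import *
c=dict(np.load('w4.npz'))
rep(c,[(252,67),(248,0)],[(20,66),(690,68.5)],[(264,203),(246,0)],[(327,131.5),(533,131.5)],0,0,1.25)
D=lambda L:[((x+.5)/1.25-.5,(y+.5)/1.25-.5) for x,y in L]
print(pos(c,D([(265,203.5),(527,204)]),.0235))
E
```

```text
yaw edge 0.0388 tick -0.0068 blade 0.0250 face 0.0422
gap [0.0327, 0.0323]
tick across: tick [0.0333, 0.0318]  blade [0.0321, 0.0307]
[[0.5669 0.0553 0.018 ]
 [0.5978 0.0551 0.018 ]] [[ 0.5621  0.1783  0.018 ]
 [ 0.5759 -0.1776  0.018 ]]
[[ 0.4948  0.051   0.0235]
 [ 0.5008 -0.0995  0.0235]]
```

```bash
python3 inch.py '[[[0.001, 0, 0.03, 0.003], [0.001, 0, 0.055, 0.003], [0.001, 0, 0.066, 0.003], [0.001, 0, 0.066, 0.003]]]'; python3 inch.py '[[[0.01, 0, 0, 0], [0.02, 0, 0, 0], [0.027, 0, 0, 0], [0.032, 0, 0, 0], [0.037, 0, 0, 0], [0.042, 0, 0, 0], [0.042, 0, 0, 0]]]'
```

```text
time: 8.45
tcp_pos: [0.4567, -0.0266, -0.0164]
eef_rot: [-3.141, 0.004, 0.038]
ft_force: [-0.3, 0.0, -0.2]
grip_width: 0.0919
grip_force: 0.0
time: 9.15
tcp_pos: [0.5012, -0.0252, -0.0149]
eef_rot: [-3.141, -0.001, 0.037]
ft_force: [-0.9, -2.2, -0.6]
grip_width: 0.0919
grip_force: 0.3
```

```bash
python3 inch.py '[[[0.005, 0, 0, 0], [0.01, 0, 0, 0], [0.014, 0, 0, 0], [0.017, 0, 0, 0], [0.017, 0, 0, 0], [0.017, 0, 0, 0]]]'; python3 - <<'E'
from h import *
c=cam('wrist'); np.savez('w5',**c)
i=cv2.cvtColor(c["img"],cv2.COLOR_RGB2GRAY).astype(int)
for x in (190,300,340,400): print(x,i[0:200:4,x])
E
```

```text
time: 9.75
tcp_pos: [0.5183, -0.0245, -0.0148]
eef_rot: [-3.141, -0.002, 0.037]
ft_force: [-0.4, -0.2, -0.7]
grip_width: 0.0918
grip_force: 0.0
190 [151 152 151 153 153 155 156 155 156 157 157 156 159 159 159 160 160 159
 157 157 155 157 157 156 154 155 154 153 151 153 154 154 156 156 157 156
 157 157 157 155 155 154 156 158 159 159 157 145 149 146]
300 [193 193 195 195 195 195 195 196 196 198 198 199 198 198 198 197 198 199
 201 201 202 201 201 201 200 200 200 201 202 202 203 205 205 204 203 201
 201 201 201 203 203 133  83  66  65  71  73  68  71  76]
340 [191 192 190 192 192 193 193 193 195 195 196 197 197 197 198 198 198 199
 200 200 200 201 201 200 200 200 202 201 202 202 201 202 202 202 203 204
 204 205 204 203 202 134  81  69  65  70  68  69  69  72]
400 [189 192 190 191 192 194 193 195 197 198 196 195 193 193 193 196 197 198
 198 199 198 197 197 198 199 200 200 200 200 201 199 199 199 201 200 201
 201 202 203 203 204 130  79  68  69  67  74  70  69  75]
```

```bash
python3 inch.py '[[[0.001, 0, 0, 0], [0.002, 0, 0, 0], [0.002, 0, 0, 0]]]'; python3 inch.py '[[[0.001, 0, 0, 0], [0.002, 0, 0, 0], [0.002, 0, 0, 0]]]'
```

```text
time: 10.1
tcp_pos: [0.5185, -0.0246, -0.0151]
eef_rot: [3.141, 0.001, 0.037]
ft_force: [-4.2, 0.2, 2.9]
grip_width: 0.0917
grip_force: 1.8
time: 10.4
tcp_pos: [0.519, -0.0246, -0.0154]
eef_rot: [3.141, 0.004, 0.037]
ft_force: [-6.8, -0.0, 5.5]
grip_width: 0.0916
grip_force: 3.5
```

```bash
python3 inch.py '[[[-0.006, 0, 0, 0], [-0.025, 0, 0, 0], [-0.035, 0, -0.03, 0], [-0.035, 0, -0.06, 0], [-0.035, 0, -0.06, 0], [-0.035, 0, -0.06, 0]]]'; python3 - <<'E'
from h import *
c=cam('wrist'); np.savez('w6',**c)
for q in ([.567,.053,.018],[.607,.0545,.018],[.567,.053,.024],[.57,-.1,.02]):
    print(cv2.projectPoints(np.array([q]),c["rvec"],c["tvec"],c["camera_matrix"],None)[0].ravel())
save(c,'w6',150,470,0,200,2.5)
E
```

```text
time: 11.0
tcp_pos: [0.4881, -0.0261, 0.046]
eef_rot: [3.141, -0.004, 0.036]
ft_force: [-1.1, -0.7, -0.4]
grip_width: 0.0923
grip_force: 0.0
[206.50738664 104.01109453]
[199.75460985  38.88019479]
[203.30025483 103.87911132]
[430.89661861 107.92798201]
```

View pics/w6.png

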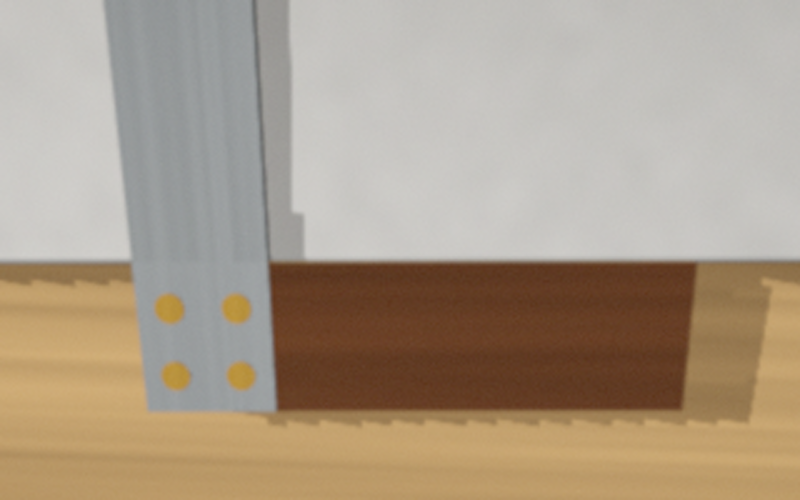

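The stock is flush: no gap between it and the door at row 262. The tick is hidden by the blade from this side, so I'll look from the +y side.

```bash
python3 inch.py '[[[0, -0.04, 0, 0], [0, -0.09, 0, 0], [0, -0.13, 0, 0], [0, -0.13, 0, 0], [0, -0.13, 0, 0]]]'; cat > prof.py <<'E'
from m import *
c=cam('wrist'); np.savez('w7',**c); R=cv2.Rodrigues(c["rvec"])[0]; C=-R.T@c["tvec"]; print("C",C)
g=cv2.cvtColor(c["img"],cv2.COLOR_RGB2GRAY).astype(np.float32)
def prof(z,xs,ys):
    P=np.array([[x,y,z] for x in xs for y in ys]); u=cv2.projectPoints(P,c["rvec"],c["tvec"],c["camera_matrix"],None)[0].reshape(-1,2).astype(np.float32)
    return cv2.remap(g,u[:,0].reshape(len(xs),-1),u[:,1].reshape(len(xs),-1),cv2.INTER_LINEAR)
ys=np.arange(.044,.062,.001)
print(ys)
for x in (.575,.585,.595,.602): print(x,prof(.018,[x],ys).round().astype(int)[0], "at .024",prof(.024,[x],ys).round().astype(int)[0])
xs=np.arange(.56,.575,.001)
for y in (.02,.07,.1): print("edge",y,prof(.018,xs,[y]).round().astype(int).ravel())
E
python3 prof.py
```

```text
time: 11.55
tcp_pos: [0.4808, 0.1052, 0.044]
eef_rot: [-3.141, 0.002, 0.04]
ft_force: [-0.5, -0.1, 0.2]
grip_width: 0.0919
grip_force: 0.0
C [0.5604 0.1088 0.2294]
[0.044 0.045 0.046 0.047 0.048 0.049 0.05  0.051 0.052 0.053 0.054 0.055
 0.056 0.057 0.058 0.059 0.06  0.061]
0.575 [153 152 149 149 150 151 150 143 109  71 149 194 196 196 196 197 197 197] at .024 [152 154 152 150 149 150 151 150 148 134  93 102 179 195 196 196 197 196]
0.585 [152 151 148 147 150 150 152 147 124  80 119 188 197 197 197 197 196 195] at .024 [151 153 152 150 149 147 150 151 151 141 112  80 155 195 197 197 197 196]
0.595 [153 152 148 148 148 151 151 148 135  96  87 167 195 195 196 197 197 196] at .024 [149 152 152 150 148 148 148 150 149 145 126  82 122 185 196 195 195 195]
0.602 [151 151 150 147 148 149 151 149 140 108  76 151 192 196 195 195 196 196] at .024 [148 151 152 151 148 147 148 150 148 148 133  92  93 175 196 195 196 195]
edge 0.02 [154 154 154 154 153 153 152 152 151 148 148 148 148 149 148]
edge 0.07 [154 145 123 119 119 115 129 177 196 198 197 197 196 197 197]
edge 0.1 [139 120 118 119 118 135 180 197 197 198 197 196 196 196 196]
```

```bash
cat > p2.py <<'E'
from h import *
import sys
np.set_printoptions(linewidth=200)
c=dict(np.load('w7.npz')); g=cv2.cvtColor(c["img"],cv2.COLOR_RGB2GRAY).astype(np.float32)
yaw=.0385; ys=np.arange(-.004,.004,.0005)
print((ys*1000).round(1))
for x in np.arange(.57,.65,.0065):
    P=np.array([[x,.0525+np.tan(yaw)*(x-.5669)+y,.018] for y in ys])
    u=cv2.projectPoints(P,c["rvec"],c["tvec"],c["camera_matrix"],None)[0].reshape(1,-1,2).astype(np.float32)
    print("%.4f"%x,cv2.remap(g,u[...,0],u[...,1],cv2.INTER_LINEAR).round().astype(int)[0])
E
python3 p2.py; python3 - <<'E'
import numpy as np
from h import *
c=dict(np.load('w7.npz')); save(c,'w7',80,280,0,130,4)
E
```

```text
[-4.  -3.5 -3.  -2.5 -2.  -1.5 -1.  -0.5  0.   0.5  1.   1.5  2.   2.5  3.   3.5]
0.5700 [151 152 152 150 145 136 119  96  83  89 137 170 191 197 199 198]
0.5765 [151 151 150 150 145 135 120  96  82  93 139 173 189 195 196 196]
0.5830 [151 151 151 150 144 134 119  93  77  94 135 174 189 195 196 196]
0.5895 [151 151 150 148 144 135 118  96  75  95 135 174 191 196 198 198]
0.5960 [150 150 149 147 143 133 117  96  74  97 136 172 190 194 196 196]
0.6025 [150 150 149 147 143 132 115  92  68  90 133 171 190 194 196 196]
0.6090 [147 147 147 146 141 135 139 154 177 190 194 195 195 195 195 195]
0.6155 [149 149 149 147 142 133 136 153 175 187 190 191 191 191 191 191]
0.6220 [148 148 148 146 140 132 136 153 175 188 193 193 191 191 191 193]
0.6285 [0 0 0 0 0 0 0 0 0 0 0 0 0 0 0 0]
0.6350 [0 0 0 0 0 0 0 0 0 0 0 0 0 0 0 0]
0.6415 [0 0 0 0 0 0 0 0 0 0 0 0 0 0 0 0]
0.6480 [0 0 0 0 0 0 0 0 0 0 0 0 0 0 0 0]
```

View pics/w7.png

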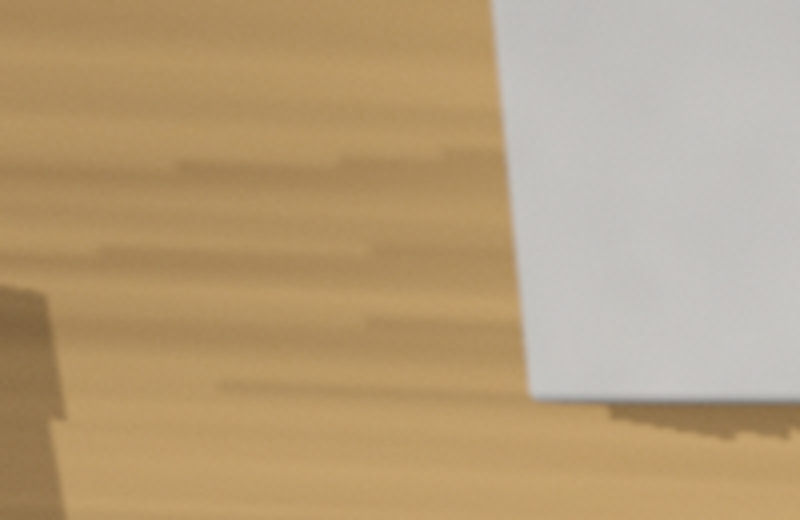

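```bash
python3 -c "
from h import *
go(.546,.090,-.013,.0387)"; python3 inch.py '[[[0.03, 0.006, 0, 0], [0.0645, 0.0126, 0.02, 0], [0.0645, 0.0126, 0.02, 0], [0.0645, 0.0126, 0.02, 0], [0.0645, 0.0126, 0.02, 0], [0.0645, 0.0126, 0.02, 0], [0.0645, 0.0126, 0.02, 0], [0.0645, 0.0126, 0.02, 0]]]' 0; python3 -c "
from h import *
go(.546,.090,-.013,.0387)"
```

```text
t 11.60 delta 0.0645 0.0160 0.0570 turn -0.0013 dist 0.088
time: 12.4
tcp_pos: [0.5464, 0.094, 0.0256]
eef_rot: [3.141, -0.001, 0.037]
ft_force: [0.4, -0.5, -0.2]
grip_width: 0.0324
grip_force: 0.0
t 12.40 delta -0.0005 0.0040 0.0386 turn -0.0014 dist 0.039
```

```bash
python3 inch.py '[[[0, 0, 0, 0], [0, 0, 0, 0], [0, 0, 0, 0], [0, 0, 0.015, 0], [0, 0, 0.03, 0], [0, 0, 0.038, 0], [0, 0, 0.038, 0], [0, 0, 0.038, 0]]]'; cat > p3.py <<'E'
from h import *
np.set_printoptions(linewidth=200)
# door-frame lateral offsets (mm, from fixed line) of tick's outer side and of blade's outer edge
def meas(yaw=.0385,show=0):
    c=cam('wrist'); g=cv2.cvtColor(c["img"],cv2.COLOR_RGB2GRAY).astype(np.float32)
    C=-cv2.Rodrigues(c["rvec"])[0].T@c["tvec"]; ys=np.arange(-.005,.005,.00025)
    def line(xs):
        out=[]
        for x in xs:
            P=np.array([[x,.0525+np.tan(yaw)*(x-.5669)+y,.018] for y in ys])
            u=cv2.projectPoints(P,c["rvec"],c["tvec"],c["camera_matrix"],None)[0].reshape(1,-1,2).astype(np.float32)
            if u.min()<1: continue
            out.append(cv2.remap(g,u[...,0],u[...,1],cv2.INTER_LINEAR)[0])
        return np.mean(out,0) if out else np.zeros(len(ys))
    A,B=line(np.arange(.585,.603,.002)),line(np.arange(.612,.7,.004))
    def outer(p,lo):
        w=p[-4:].mean(); i=np.where(p<(w+lo)/2)[0]
        return np.nan if not len(i) or i[-1]+1>=len(p) else ys[i[-1]]+.00025*((w+lo)/2-p[i[-1]])/(p[i[-1]+1]-p[i[-1]])
    ta,bb=outer(A,A.min()),outer(B,B.min())
    k=(C[1]-.054)/(C[2]-.02); yb=bb+.002*k
    print("tick outer %.2f centre %.2f blade bottom seen %.2f blade edge %.2f  blade-tick %.2f mm"%(ta*1e3,ta*1e3-2,bb*1e3,yb*1e3,(yb-ta+.002)*1e3),"C",C.round(3))
    if show: print(A[::2].round().astype(int));print(B[::2].round().astype(int))
meas(show=1)
go(.546,.073,-.013,.0387)
E
python3 p3.py
```

```text
time: 13.2
tcp_pos: [0.546, 0.0941, -0.0137]
eef_rot: [-3.142, 0.001, 0.037]
ft_force: [-0.6, -0.0, 0.5]
grip_width: 0.0005
grip_force: 0.0
tick outer 1.39 centre -0.61 blade bottom seen 0.00 blade edge 0.57  blade-tick 1.18 mm C [0.626 0.097 0.172]
[142 143 143 144 143 143 142 137 124 107  80  49  69 134 177 188 189 189 189 189]
[141 142 142 143 142 142 141 136 121 119 150 177 184 185 185 185 185 185 185 185]
t 13.25 delta -0.0012 0.0211 -0.0002 turn -0.0016 dist 0.021
```

```bash
python3 inch.py '[[[0, 0.01, 0, 0], [0, 0.018, 0, 0], [0, 0.02, 0, 0], [0, 0.02, 0, 0]]]'; python3 p3.py | grep -v '^\[';  python3 inch.py '[[[0, 0.001, 0, 0], [0, 0.002, 0, 0], [0, 0.002, 0, 0]]]'; python3 p3.py| grep -v '^\['
```

```text
time: 13.65
tcp_pos: [0.5475, 0.0727, -0.0128]
eef_rot: [3.141, -0.0, 0.035]
ft_force: [-0.3, 0.7, -0.3]
grip_width: 0.0002
grip_force: 0.0
tick outer 1.63 centre -0.37 blade bottom seen 0.59 blade edge 0.87  blade-tick 1.24 mm C [0.627 0.076 0.173]
t 13.70 delta -0.0014 0.0003 0.0003 turn -0.0030 dist 0.001
time: 14.0
tcp_pos: [0.5473, 0.072, -0.0129]
eef_rot: [-3.142, -0.0, 0.037]
ft_force: [-1.0, -0.2, 0.0]
grip_width: 0.0004
grip_force: 0.0
tick outer 1.63 centre -0.37 blade bottom seen 0.59 blade edge 0.87  blade-tick 1.24 mm C [0.627 0.075 0.173]
t 14.05 delta -0.0012 -0.0010 0.0000 turn -0.0017 dist 0.002
```

```bash
python3 inch.py '[[[0, 0.001, 0, 0], [0, 0.002, 0, 0], [0, 0.002, 0, 0]]]'; python3 p3.py| grep tick;  python3 inch.py '[[[0, 0.001, 0, 0], [0, 0.0015, 0, 0], [0, 0.0015, 0, 0]]]'; python3 p3.py| grep tick
```

```text
time: 14.35
tcp_pos: [0.5474, 0.0697, -0.013]
eef_rot: [3.141, 0.0, 0.037]
ft_force: [-0.9, 0.5, 0.5]
grip_width: 0.0005
grip_force: 0.0
tick outer 1.67 centre -0.33 blade bottom seen 0.65 blade edge 0.90  blade-tick 1.24 mm C [0.627 0.073 0.173]
time: 14.7
tcp_pos: [0.5474, 0.0683, -0.013]
eef_rot: [3.142, 0.0, 0.037]
ft_force: [-0.7, -0.1, 0.3]
grip_width: 0.0004
grip_force: 0.0
tick outer 1.68 centre -0.32 blade bottom seen 0.70 blade edge 0.93  blade-tick 1.25 mm C [0.627 0.072 0.173]
```

```bash
python3 inch.py '[[[0, 0.001, 0, 0], [0, 0.002, 0, 0], [0, 0.002, 0, 0]]]'; python3 p3.py| grep tick;  python3 inch.py '[[[0, 0.001, 0, 0], [0, 0.0015, 0, 0], [0, 0.0015, 0, 0]]]'; python3 p3.py| grep tick
```

```text
time: 15.05
tcp_pos: [0.5475, 0.0664, -0.013]
eef_rot: [-3.141, -0.0, 0.037]
ft_force: [-0.5, 0.8, -0.2]
grip_width: 0.0005
grip_force: 0.1
tick outer 1.71 centre -0.29 blade bottom seen 0.71 blade edge 0.91  blade-tick 1.21 mm C [0.627 0.07  0.173]
time: 15.4
tcp_pos: [0.5475, 0.0657, -0.0129]
eef_rot: [-3.141, -0.0, 0.037]
ft_force: [-1.1, 3.1, 0.4]
grip_width: 0.0007
grip_force: 1.1
tick outer 1.63 centre -0.37 blade bottom seen 0.32 blade edge 0.51  blade-tick 0.88 mm C [0.627 0.069 0.173]
```

```bash
python3 inch.py '[[[0, 0.0005, 0, 0], [0, 0.0005, 0, 0], [0, 0.0005, 0, 0]]]'; python3 p3.py| grep tick
```

```text
time: 15.75
tcp_pos: [0.5476, 0.0646, -0.0129]
eef_rot: [-3.141, -0.0, 0.037]
ft_force: [0.1, 2.9, 1.4]
grip_width: 0.0004
grip_force: 1.2
tick outer 1.53 centre -0.47 blade bottom seen -0.73 blade edge -0.55  blade-tick -0.08 mm C [0.627 0.068 0.173]
```

```bash
python3 inch.py '[[[0, -0.005, 0, 0], [0, -0.012, -0.02, 0], [-0.03, -0.012, -0.06, 0], [-0.03, -0.012, -0.06, 0], [-0.03, -0.012, -0.06, 0]]]' 0.092; python3 -c "
from h import *
go(.49,-.026,-.015,.0385)"
```

```text
time: 16.3
tcp_pos: [0.5178, 0.0745, 0.0479]
eef_rot: [3.14, -0.002, 0.036]
ft_force: [1.5, -0.2, 1.0]
grip_width: 0.0358
grip_force: 0.0
t 16.30 delta -0.0314 0.0995 0.0629 turn -0.0021 dist 0.122
```

```bash
python3 inch.py '[[[-0.02, 0.02, 0, 0], [-0.0314, 0.06, 0, 0], [-0.0314, 0.0995, 0, 0], [-0.0314, 0.0995, 0, -0.002], [-0.0314, 0.0995, 0.02, -0.002], [-0.0314, 0.0995, 0.05, -0.002], [-0.0314, 0.0995, 0.063, -0.002], [-0.0314, 0.0995, 0.063, -0.002]]]'; python3 inch.py '[[[0.01, 0, 0, 0], [0.02, 0, 0, 0], [0.026, 0, 0, 0], [0.028, 0, 0, 0], [0.03, 0, 0, 0], [0.032, 0, 0, 0], [0.032, 0, 0, 0]]]'
```

```text
time: 17.1
tcp_pos: [0.4873, -0.025, -0.0183]
eef_rot: [-3.141, 0.005, 0.039]
ft_force: [-0.3, -0.4, 0.9]
grip_width: 0.0914
grip_force: 0.0
time: 17.8
tcp_pos: [0.519, -0.0243, -0.0163]
eef_rot: [3.141, 0.004, 0.039]
ft_force: [-4.7, 0.1, 3.7]
grip_width: 0.0919
grip_force: 2.5
```

```bash
python3 inch.py '[[[-0.01, 0, 0, 0], [-0.03, 0, 0, 0], [-0.035, 0, -0.04, 0], [-0.04, 0, -0.09, 0], [-0.04, 0, -0.105, 0], [-0.04, 0, -0.105, 0]]]' 0.06; python3 -c "
from h import *
go(.425,.364,.09,-.10)"
```

```text
time: 18.4
tcp_pos: [0.4839, -0.026, 0.092]
eef_rot: [3.14, -0.007, 0.039]
ft_force: [0.4, 0.3, -0.6]
grip_width: 0.06
grip_force: 0.0
t 18.40 delta -0.0438 -0.3920 0.0020 turn 0.1386 dist 0.394
```

```bash
python3 inch.py '[[[0, -0.04, 0, 0], [0, -0.09, 0, 0], [0, -0.14, 0, 0], [-0.02, -0.19, 0, 0], [-0.03, -0.24, 0, 0.03], [-0.0438, -0.29, 0, 0.08], [-0.0438, -0.34, 0, 0.1386], [-0.0438, -0.38, 0, 0.1386], [-0.0438, -0.392, 0, 0.1386], [-0.0438, -0.392, 0, 0.1386]]]'; python3 - <<'E'
from h import *
np.set_printoptions(precision=4,suppress=True,linewidth=200)
go(.4986,.3633,.03,-.10)
c=cam('wrist'); np.savez('w8',**c); g=cv2.cvtColor(c["img"],cv2.COLOR_RGB2GRAY).astype(np.float32)
print("C",-cv2.Rodrigues(c["rvec"])[0].T@c["tvec"])
# rectify at bar-top height, along expected handle axis
def samp(P):
    u=cv2.projectPoints(P,c["rvec"],c["tvec"],c["camera_matrix"],None)[0].reshape(1,-1,2).astype(np.float32)
    return cv2.remap(g,u[...,0],u[...,1],cv2.INTER_LINEAR)[0]
a=np.array([np.cos(-.1),np.sin(-.1)]); n=np.array([-a[1],a[0]]); o=np.array([.4986,.3633])
w=np.arange(-.024,.0241,.002)
print((w*1e3).round())
for s in np.arange(-.08,.081,.02): print("%.3f"%s,samp(np.array([[*(o+a*s+n*q),.039] for q in w])).round().astype(int))
E
```

```text
time: 19.4
tcp_pos: [0.4201, 0.3684, 0.0879]
eef_rot: [-3.141, 0.0, -0.093]
ft_force: [-1.4, 0.2, -0.5]
grip_width: 0.0603
grip_force: 0.0
t 19.40 delta 0.0787 -0.0022 0.0579 turn 0.0070 dist 0.098
C [0.4993 0.3612 0.2734]
[-24. -22. -20. -18. -16. -14. -12. -10.  -8.  -6.  -4.  -2.   0.   2.   4.   6.   8.  10.  12.  14.  16.  18.  20.  22.  24.]
-0.080 [150 150 150 151 150 150 149 149 149 132 119 116 117 117 116 115 116 114 117 114 115 129 172 176 177]
-0.060 [115 116 115 116 117 116 116 128 131 133 172 180 180 179 180 175 155 149 149 149 149 149 148 148 149]
-0.040 [117 145 149 148 149 150 149 150 148 137 176 179 179 180 180 154 148 149 136 116 115 117 115 116 115]
-0.020 [127 149 149 150 150 148 149 149 148 142 179 180 182 182 179 152 150 148 122 115 114 115 114 114 115]
0.000 [141 149 149 149 149 150 151 150 146 144 179 181 183 183 178 151 126 117 115 116 117 114 159 146 143]
0.020 [116 117 117 117 117 116 118 117 115 150 179 181 184 183 174 120 116 116 116 118 144 146 144 146 144]
0.040 [116 117 116 117 117 117 117 116 114 157 179 181 185 183 168 117 116 116 115 116 116 117 116 116 116]
0.060 [115 112 115 113 115 114 116 116 132 162 177 181 184 183 167 121 114 114 114 111 129 140 140 141 142]
0.080 [0 0 0 0 0 0 0 0 0 0 0 0 0 0 0 0 0 0 0 0 0 0 0 0 0]
```

```bash
python3 - <<'E'
from h import *
np.set_printoptions(linewidth=200)
c=dict(np.load('w8.npz')); g=cv2.cvtColor(c["img"],cv2.COLOR_RGB2GRAY).astype(np.float32)
a=np.array([np.cos(-.114),np.sin(-.114)]); o=np.array([.4986,.3634]); s=np.r_[np.arange(-.078,-.06,.002),np.arange(.06,.079,.002)]
P=np.array([[*(o+a*q),.039] for q in s]); u=cv2.projectPoints(P,c["rvec"],c["tvec"],c["camera_matrix"],None)[0].reshape(1,-1,2).astype(np.float32)
print(np.c_[s*1e3,cv2.remap(g,u[...,0],u[...,1],cv2.INTER_LINEAR)[0]].round().astype(int).T)
go(.5,.3633,.03,-.114)
E
```

```text
[[-78 -76 -74 -72 -70 -68 -66 -64 -62  60  62  64  66  68  70  72  74  76  78]
 [116 117 118 116 116 131 176 181 179 183 183 183 182 182 181   0   0   0   0]]
t 19.45 delta 0.0790 -0.0056 0.0576 turn 0.0181 dist 0.098
```

```bash
python3 inch.py '[[[0.04, -0.003, 0.02, 0.018], [0.0805, -0.0055, 0.045, 0.018], [0.0805, -0.0055, 0.057, 0.018], [0.0805, -0.0055, 0.057, 0.018], [0.0805, -0.0055, 0.057, 0.018], [0.0805, -0.0055, 0.057, 0.018]]]' 0.026; python3 -c "
from h import *
go(.5013,.3631,-.002,-.114)"
```

```text
time: 20.05
tcp_pos: [0.5026, 0.3619, 0.0328]
eef_rot: [-3.141, -0.0, -0.117]
ft_force: [0.8, -0.2, 0.7]
grip_width: 0.0263
grip_force: 0.0
t 20.05 delta -0.0014 -0.0011 0.0348 turn -0.0035 dist 0.035
```

```bash
python3 inch.py '[[[-0.001, -0.001, 0.012, 0], [-0.001, -0.001, 0.024, 0], [-0.001, -0.001, 0.034, 0], [-0.001, -0.001, 0.034, 0], [-0.001, -0.001, 0.034, 0]]]'; python3 inch.py '[[[0, 0, 0, 0], [0, 0, 0, 0], [0, 0, 0, 0], [0, 0, 0, 0], [0, 0, 0, 0]]]' 0.006; python3 inch.py '[[[0, 0, -0.015, 0], [0, 0, -0.04, 0], [0, 0, -0.07, 0], [0, 0, -0.07, 0], [0, 0, -0.07, 0]]]'; python3 -c "
from h import *
go(.667,.10,.07,.0385)"
```

```text
time: 20.55
tcp_pos: [0.5017, 0.3628, -0.0027]
eef_rot: [3.141, 0.001, -0.117]
ft_force: [0.6, 0.2, -0.1]
grip_width: 0.0261
grip_force: 0.0
time: 21.05
tcp_pos: [0.5025, 0.3631, -0.0016]
eef_rot: [-3.141, -0.001, -0.118]
ft_force: [0.3, -0.3, 0.6]
grip_width: 0.0115
grip_force: 30.0
time: 21.55
tcp_pos: [0.5028, 0.3634, 0.0695]
eef_rot: [-3.14, -0.002, -0.118]
ft_force: [-0.6, 0.1, -1.1]
grip_width: 0.0118
grip_force: 30.0
t 21.55 delta 0.1940 0.2423 -0.0005 turn -0.1563 dist 0.310
```

```bash
python3 inch.py '[[[0.005, 0.04, 0, 0], [0.011, 0.09, 0, 0], [0.017, 0.14, 0, 0], [0.02, 0.17, 0, 0], [0.06, 0.19, 0, -0.04], [0.10, 0.21, 0, -0.08], [0.14, 0.225, 0, -0.12], [0.188, 0.251, 0, -0.156], [0.188, 0.251, 0, -0.156], [0.188, 0.251, 0, -0.156]]]'; python3 -c "
from h import *
go(.66,.088,.035,.0385)"
```

```text
time: 22.55
tcp_pos: [0.6592, 0.0888, 0.0661]
eef_rot: [3.141, 0.003, 0.034]
ft_force: [-1.3, 0.8, -2.1]
grip_width: 0.0116
grip_force: 30.0
t 22.55 delta 0.0008 0.0009 0.0311 turn -0.0045 dist 0.031
```

```bash
python3 inch.py '[[[0.0008, 0.002, 0.02, -0.0045], [0.0008, 0.004, 0.04, -0.0045], [0.0008, 0.006, 0.053, -0.0045], [0.0008, 0.006, 0.053, -0.0045], [0.0008, 0.006, 0.053, -0.0045]]]'; cat > p4.py <<'E'
from h import *
np.set_printoptions(linewidth=220)
c=cam('wrist'); np.savez('w9',**c); g=cv2.cvtColor(c["img"],cv2.COLOR_RGB2GRAY).astype(np.float32)
C=-cv2.Rodrigues(c["rvec"])[0].T@c["tvec"]; s=robot.sense(); p=s["tcp_pos"]; yaw=.0385; n=np.array([-np.sin(yaw),np.cos(yaw)]);a=np.array([np.cos(yaw),np.sin(yaw)])
print("C",C.round(4),p,s["eef_rot"],s["ft_force"])
def prof(z,ss,w):
    P=np.array([[*(p[:2]+a*q+n*v),z] for q in ss for v in w]); u=cv2.projectPoints(P,c["rvec"],c["tvec"],c["camera_matrix"],None)[0].reshape(len(ss),-1,2).astype(np.float32)
    return cv2.remap(g,u[...,0],u[...,1],cv2.INTER_LINEAR).round().astype(int)
w=np.arange(-.012,.0125,.001); print("bar top",(w*1e3).round().astype(int))
for q in (.045,.055,.065): print(q,prof(p[2]+.0066+.034,[q],w)[0])
w=np.arange(-.036,-.004,.001); print("blade top",(w*1e3).round().astype(int))
for q in (.045,.06,.075,.09): print(q,prof(.024,[q],w)[0])
E
python3 p4.py
```

```text
time: 23.05
tcp_pos: [0.6597, 0.0865, 0.015]
eef_rot: [-3.141, 0.001, 0.044]
ft_force: [0.4, 1.4, 0.2]
grip_width: 0.0117
grip_force: 30.0
C [0.7393 0.0903 0.2004] [0.66032775 0.08652751 0.01555063] [-3.14116929e+00 -1.89046975e-04  4.33969330e-02] [ 0.52003501  0.04055244 -0.8915554 ]
bar top [-12 -11 -10  -9  -8  -7  -6  -5  -4  -3  -2  -1   0   1   2   3   4   5   6   7   8   9  10  11  12]
0.045 [185 186 186 187 185 185 183 125 124 141 142 143 144 147 147 148 147 148 146 180 186 186 186 186 186]
0.055 [144 144 144 145 147 123 107  94 126 142 143 145 144 147 149 148 148 148 143 141 171 187 186 187 187]
0.065 [147 148 147 147 147 129 104  92 124 143 142 145 145 148 148 148 148 148 144 145 168 186 187 188 187]
blade top [-36 -35 -34 -33 -32 -31 -30 -29 -28 -27 -26 -25 -24 -23 -22 -21 -20 -19 -18 -17 -16 -15 -14 -13 -12 -11 -10  -9  -8  -7  -6  -5]
0.045 [110 112 112 113 107  95 139 146 146 145 145 146 144 146 144 144 144 144 145 147 145 154 161 161 164 176 179 180 178 160 111 125]
0.06 [144 145 146 126 110  99 139 145 145 145 144 145 143 145 147 146 146 146 147 146 147 146 147 145 145 146 147 140 105  97  98 126]
0.075 [144 146 146 146 143 136 178 185 184 184 184 184 184 184 184 184 185 184 184 185 184 184 185 185 185 186 186 185 185 185 186 185]
0.09 [144 147 145 146 144 141 178 184 184 185 184 184 184 184 184 184 184 184 184 185 184 184 184 184 184 184 184 185 184 184 184 184]
```

```bash
python3 inch.py '[[[0, 0.006, 0, 0.005], [0, 0.012, 0.002, 0.005], [0, 0.018, 0.003, 0.005], [0, 0.021, 0.003, 0.005], [0, 0.0215, 0.003, 0.005], [0, 0.0215, 0.003, 0.005]]]'; python3 p4.py
```

```text
time: 23.7
tcp_pos: [0.6614, 0.064, 0.0121]
eef_rot: [-3.141, -0.0, 0.037]
ft_force: [0.3, -0.0, -2.0]
grip_width: 0.0118
grip_force: 30.0
C [0.7408 0.0673 0.1976] [0.66139415 0.0643108  0.01206426] [-3.14139375e+00 -7.98684578e-05  3.76940395e-02] [-0.89128619 -0.54829439 -1.23520893]
bar top [-12 -11 -10  -9  -8  -7  -6  -5  -4  -3  -2  -1   0   1   2   3   4   5   6   7   8   9  10  11  12]
0.045 [140 141 143 143 151 178 144 110 135 139 140 140 142 143 143 143 143 143 162 181 181 182 181 180 181]
0.055 [109 110 108 108  99 103  95 111 135 138 139 141 142 144 144 144 144 143 137 149 180 181 182 181 182]
0.065 [109 110 110 111 104  97  88 112 137 138 141 141 143 145 145 144 143 142 130 154 178 183 182 182 182]
blade top [-36 -35 -34 -33 -32 -31 -30 -29 -28 -27 -26 -25 -24 -23 -22 -21 -20 -19 -18 -17 -16 -15 -14 -13 -12 -11 -10  -9  -8  -7  -6  -5]
0.045 [108 108 108 111 108 107 108 108 109 108 106 108 107 108 109 109 108 107 107 110 108 109 108 110 114 121 127 166 176 125 109 132]
0.06 [118 115 114 110 109 108 107 109 109 108 109 109 108 109 110 109 110 108 109 109 109 108 108 110 109 110 109  98 101  92 110 134]
0.075 [140 140 140 140 140 139 141 141 142 142 143 143 140 142 142 142 140 141 141 142 142 140 141 143 143 143 146 171 179 180 180 180]
0.09 [138 140 141 141 139 138 139 141 142 141 143 143 142 141 142 142 142 140 141 141 141 141 142 144 144 144 149 174 180 181 181 180]
```

```bash
cat > p5.py <<'E'
from h import *
# world-fixed lateral position (mm) of blade bottom edge boundary beyond handle end, and tcp lateral
c=cam('wrist'); g=cv2.cvtColor(c["img"],cv2.COLOR_RGB2GRAY).astype(np.float32)
C=-cv2.Rodrigues(c["rvec"])[0].T@c["tvec"]; s=robot.sense(); p=s["tcp_pos"]; yaw=.0385; n=np.array([-np.sin(yaw),np.cos(yaw)]);a=np.array([np.cos(yaw),np.sin(yaw)])
o=np.array([.567,.052]); w=np.arange(-.006,.006,.00025); r=[]
for q in (.168,.173,.178,.183,.188,.193):
    P=np.array([[*(o+a*q+n*v),.020] for v in w]); u=cv2.projectPoints(P,c["rvec"],c["tvec"],c["camera_matrix"],None)[0].reshape(1,-1,2).astype(np.float32)
    l=cv2.remap(g,u[...,0],u[...,1],cv2.INTER_LINEAR)[0]; i=np.where(l<162)[0]; r.append(round(w[i[-1]]*1e3+.25*(162-l[i[-1]])/(l[i[-1]+1]-l[i[-1]]),2) if len(i) and i[-1]+1<len(w) else None)
print("blade edge",r,"handle axis %.2f"%(n@(p[:2]-o)*1e3),"z %.4f yaw %.4f"%(p[2],s["eef_rot"][2]),s["ft_force"].round(1),s["torque"].round(2))
E
python3 p5.py; python3 inch.py '[[[0, 0.0005, 0, 0], [0, 0.001, 0, 0], [0, 0.001, 0, 0]]]' >/dev/null; python3 p5.py; python3 inch.py '[[[0, 0.0005, 0, 0], [0, 0.0005, 0, 0], [0, 0.0005, 0, 0]]]'>/dev/null; python3 p5.py
```

```text
blade edge [np.float64(-0.87), np.float64(-0.86), np.float64(-0.76), np.float64(-0.93), np.float64(-1.06), np.float64(-0.94)] handle axis 8.87 z 0.0121 yaw 0.0379 [ 0.6  0.1 -1. ] [ 0.08 -0.03  0.02]
blade edge [np.float64(-0.77), np.float64(-0.91), np.float64(-0.79), np.float64(-0.85), np.float64(-1.04), np.float64(-0.94)] handle axis 7.53 z 0.0120 yaw 0.0377 [ 0.3 -0.1 -0.4] [-0.01  0.01 -0.03]
blade edge [np.float64(-0.8), np.float64(-0.95), np.float64(-0.78), np.float64(-1.0), np.float64(-0.99), np.float64(-0.84)] handle axis 7.12 z 0.0120 yaw 0.0377 [ 0.4  0.4 -1.3] [ 0.05  0.02 -0.01]
```

```bash
python3 inch.py '[[[0, 0, 0.0004, 0], [0, 0, 0.0007, 0], [0, 0, 0.0007, 0]]]' >/dev/null; python3 p5.py; python3 inch.py '[[[0, 0.0003, 0, 0], [0, 0.0003, 0, 0], [0, 0.0003, 0, 0]]]'>/dev/null; python3 p5.py
```

```text
blade edge [np.float64(-0.7), np.float64(-0.91), np.float64(-0.72), np.float64(-0.98), np.float64(-0.99), np.float64(-0.84)] handle axis 7.09 z 0.0113 yaw 0.0377 [-0.4  0.5 -1. ] [ 0.05  0.01 -0.02]
blade edge [np.float64(-0.87), np.float64(-0.75), np.float64(-0.96), np.float64(-1.04), np.float64(-0.9), np.float64(-0.98)] handle axis 7.01 z 0.0113 yaw 0.0378 [ 0.6  1.8 -1.8] [ 0.3   0.04 -0.02]
```

```bash
python3 inch.py '[[[0, 0.0003, 0, 0], [0, 0.0003, 0, 0], [0, 0.0003, 0, 0]]]'>/dev/null; python3 p5.py;python3 inch.py '[[[0, 0, 0, 0]]]'>/dev/null; python3 p5.py
```

```text
blade edge [np.float64(-0.95), np.float64(-0.8), np.float64(-1.02), np.float64(-1.06), np.float64(-1.0), np.float64(-1.05)] handle axis 6.93 z 0.0113 yaw 0.0380 [ 0.1  1.6 -0.4] [ 0.5   0.05 -0.02]
blade edge [np.float64(-1.08), np.float64(-1.2), np.float64(-1.2), np.float64(-1.28), np.float64(-1.31), np.float64(-1.21)] handle axis 6.72 z 0.0114 yaw 0.0378 [ 0.4  1.5 -1.2] [0.54 0.04 0.03]
```

```bash
python3 inch.py '[[[0, 0, 0, 0], [0, 0, 0, 0], [0, 0, 0, 0], [0, 0, 0, 0]]]' 0.03; python3 p5.py; python3 inch.py '[[[0, 0, -0.015, 0], [0, 0, -0.04, 0], [0, 0, -0.06, 0], [0, 0, -0.06, 0]]]'; python3 - <<'E'
from h import *
np.set_printoptions(linewidth=220)
c=cam('wrist'); np.savez('w10',**c); g=cv2.cvtColor(c["img"],cv2.COLOR_RGB2GRAY).astype(np.float32)
C=-cv2.Rodrigues(c["rvec"])[0].T@c["tvec"]; print(C)
yaw=.0385; n=np.array([-np.sin(yaw),np.cos(yaw)]);a=np.array([np.cos(yaw),np.sin(yaw)]); o=np.array([.567,.052])
def pr(z,q,w):
    P=np.array([[*(o+a*q+n*v),z] for v in w]); u=cv2.projectPoints(P,c["rvec"],c["tvec"],c["camera_matrix"],None)[0].reshape(1,-1,2).astype(np.float32)
    return cv2.remap(g,u[...,0],u[...,1],cv2.INTER_LINEAR)[0].round().astype(int)
w=np.arange(-.004,.018,.001); print((w*1e3).round().astype(int))
for q in (.1,.12,.14,.16): print("bar",q,pr(.052,q,w))
for q in (.168,.175,.185,.195,.205): print("blade",q,pr(.02,q,w))
E
```

```text
time: 26.1
tcp_pos: [0.6615, 0.0615, 0.0114]
eef_rot: [3.141, -0.0, 0.037]
ft_force: [-0.3, -0.3, -0.8]
grip_width: 0.0297
grip_force: 0.0
blade edge [np.float64(-1.31), np.float64(-1.36), np.float64(-1.43), np.float64(-1.24), np.float64(-1.45), np.float64(-1.42)] handle axis 6.05 z 0.0114 yaw 0.0374 [ 0.3 -0.2 -0.3] [0.02 0.07 0.  ]
time: 26.55
tcp_pos: [0.6647, 0.0626, 0.0761]
eef_rot: [-3.141, -0.007, 0.038]
ft_force: [1.2, -0.7, 0.6]
grip_width: 0.0299
grip_force: 0.0
[0.74276795 0.06585106 0.26220371]
[-4 -3 -2 -1  0  1  2  3  4  5  6  7  8  9 10 11 12 13 14 15 16 17]
bar 0.1 [144 146 145 148 157 141 118 134 141 142 142 143 145 144 146 145 146 163 184 186 187 186]
bar 0.12 [144 146 147 147 152 133 120 137 143 142 144 146 146 147 146 148 148 168 185 187 186 185]
bar 0.14 [146 146 146 150 164 141 123 137 142 144 144 147 148 148 148 147 148 172 183 185 185 184]
bar 0.16 [113 115 112 104 109 102 120 139 143 144 146 147 149 150 149 148 146 145 154 179 187 186]
blade 0.168 [146 147 151 166 181 184 185 185 185 185 185 184 186 185 185 184 185 185 184 184 185 185]
blade 0.175 [147 147 152 179 186 186 184 184 184 184 184 184 183 183 184 184 184 185 186 186 185 186]
blade 0.185 [148 149 156 178 185 186 187 186 186 185 185 184 184 185 185 185 185 185 186 185 185 185]
blade 0.195 [149 148 154 177 185 185 184 183 183 184 183 183 183 184 183 183 184 184 183 184 184 184]
blade 0.205 [183 183 183 182 183 183 183 182 182 182 183 183 182 183 183 183 183 183 183 182 183 183]
```

```bash
python3 inch.py '[[[-0.04, 0, 0, 0], [-0.09, 0, 0, 0], [-0.13, 0, 0.01, 0], [-0.17, 0, 0.025, 0], [-0.18, 0, 0.025, 0], [-0.18, 0, 0.025, 0], [-0.18, 0, 0.025, 0]]]' 0.092; cat > p6.py <<'E'
from h import *
np.set_printoptions(linewidth=220)
c=cam('wrist'); g=cv2.cvtColor(c["img"],cv2.COLOR_RGB2GRAY).astype(np.float32)
C=-cv2.Rodrigues(c["rvec"])[0].T@c["tvec"]; print(C)
yaw=.0385; n=np.array([-np.sin(yaw),np.cos(yaw)]);a=np.array([np.cos(yaw),np.sin(yaw)]); o=np.array([.567,.052])
def pr(z,q,w):
    P=np.array([[*(o+a*x+n*v),z] for x,v in np.broadcast(q,w)]); u=cv2.projectPoints(P,c["rvec"],c["tvec"],c["camera_matrix"],None)[0].reshape(1,-1,2).astype(np.float32)
    return cv2.remap(g,u[...,0],u[...,1],cv2.INTER_LINEAR)[0].round().astype(int)
w=np.arange(-.004,.0051,.0005); print((w*1e3).round(1))
for q in (.004,.008,.012,.016): print("tick",q,pr(.018,q,w))
x=np.arange(-.008,.008,.001);print("edge",(x*1e3).round())
for v in (.03,-.045,-.08,-.115,-.14): print(v,pr(.0235,x,v))
go(.488,-.026,-.015,.0385)
E
python3 p6.py
```

```text
time: 27.3
tcp_pos: [0.4835, 0.0555, 0.0469]
eef_rot: [-3.141, -0.002, 0.038]
ft_force: [0.2, 0.4, 0.3]
grip_width: 0.0812
grip_force: 0.0
[0.56245466 0.05883556 0.23258191]
[-4.  -3.5 -3.  -2.5 -2.  -1.5 -1.  -0.5  0.   0.5  1.   1.5  2.   2.5  3.   3.5  4.   4.5  5. ]
tick 0.004 [159 160 160 159 158 154 143 110  74  40  33  64 110 165 188 200 204 205 205]
tick 0.008 [159 160 160 160 158 151 135 104  69  39  33  68 120 174 192 201 203 203 203]
tick 0.012 [159 160 160 159 158 155 137 105  70  39  32  69 129 186 198 202 202 203 203]
tick 0.016 [160 160 161 161 159 154 132  99  64  35  33  70 128 183 198 203 203 203 203]
edge [-8. -7. -6. -5. -4. -3. -2. -1.  0.  1.  2.  3.  4.  5.  6.  7.]
0.03 [168 164 150 127 121 122 125 124 147 192 206 206 205 204 204 204]
-0.045 [ 71  70  69  66  64  66  66  78 137 187 201 201 201 200 200 200]
-0.08 [ 68  67  67  66  63  66  66  80 139 186 199 200 200 201 201 200]
-0.115 [ 68  70  65  67  66  64  63  81 137 185 198 199 199 198 199 198]
-0.14 [ 69  70  67  65  63  63  65  86 136 182 197 196 196 196 195 195]
t 27.35 delta 0.0009 0.0817 0.0620 turn -0.0010 dist 0.103
```

```bash
python3 inch.py '[[[0, 0.04, 0, -0.001], [0.001, 0.0817, 0.01, -0.001], [0.001, 0.0817, 0.03, -0.001], [0.001, 0.0817, 0.05, -0.001], [0.001, 0.0817, 0.061, -0.001], [0.001, 0.0817, 0.061, -0.001]]]'; python3 inch.py '[[[0.01, 0, 0, 0], [0.02, 0, 0, 0], [0.026, 0, 0, 0], [0.029, 0, 0, 0], [0.031, 0, 0, 0], [0.032, 0, 0, 0], [0.032, 0, 0, 0]]]'
```

```text
time: 27.95
tcp_pos: [0.4856, -0.0261, -0.0159]
eef_rot: [-3.141, 0.002, 0.039]
ft_force: [-0.5, 0.1, -0.4]
grip_width: 0.0919
grip_force: 0.0
time: 28.65
tcp_pos: [0.5175, -0.0251, -0.0146]
eef_rot: [3.142, 0.0, 0.039]
ft_force: [0.5, -1.2, -0.1]
grip_width: 0.0919
grip_force: 0.0
```

```bash
python3 inch.py '[[[0.001, 0, 0, 0], [0.003, 0, 0, 0], [0.003, 0, 0, 0], [0.003, 0, 0, 0]]]'; python3 inch.py '[[[-0.01, 0, 0, 0], [-0.03, 0, 0, 0], [-0.035, 0, -0.04, 0], [-0.035, -0.04, -0.065, 0], [-0.035, -0.0817, -0.065, 0], [-0.035, -0.0817, -0.065, 0], [-0.035, -0.0817, -0.065, 0]]]'; python3 p6.py
```

```text
time: 29.05
tcp_pos: [0.5191, -0.0252, -0.015]
eef_rot: [3.141, 0.003, 0.039]
ft_force: [-4.3, -0.2, 3.3]
grip_width: 0.0919
grip_force: 2.5
time: 29.75
tcp_pos: [0.4829, 0.0568, 0.0508]
eef_rot: [-3.141, -0.002, 0.042]
ft_force: [0.8, -1.1, -0.1]
grip_width: 0.0919
grip_force: 0.0
[0.56189385 0.06046376 0.23643291]
[-4.  -3.5 -3.  -2.5 -2.  -1.5 -1.  -0.5  0.   0.5  1.   1.5  2.   2.5  3.   3.5  4.   4.5  5. ]
tick 0.004 [156 157 157 155 151 143 116  84  51  37  60 103 153 181 195 201 201 202 202]
tick 0.008 [157 157 157 156 153 142 115  83  49  37  59 106 157 182 196 200 200 200 200]
tick 0.012 [157 157 157 156 154 141 118  85  50  37  54 100 154 181 195 199 198 198 198]
tick 0.016 [156 156 156 156 154 141 119  86  50  39  55 107 152 182 197 200 200 200 199]
edge [-8. -7. -6. -5. -4. -3. -2. -1.  0.  1.  2.  3.  4.  5.  6.  7.]
0.03 [163 161 141 120 119 122 120 120 157 194 203 202 202 201 200 201]
-0.045 [ 70  68  65  64  63  63  66  80 145 190 199 198 197 198 196 197]
-0.08 [ 68  67  64  63  63  63  63  80 143 188 198 198 197 197 197 198]
-0.115 [ 67  65  64  66  64  64  63  80 146 188 196 196 196 196 194 195]
-0.14 [ 66  67  65  62  63  63  65  78 145 186 193 193 192 192 193 192]
t 29.80 delta 0.0022 0.0814 0.0654 turn 0.0012 dist 0.104
```

```bash
python3 inch.py '[[[0.01, 0, -0.02, 0], [0.05, 0, -0.03, 0], [0.1, 0.003, -0.03, 0], [0.15, 0.003, -0.03, 0], [0.182, 0.003, -0.03, -0.002], [0.182, 0.003, -0.03, -0.002], [0.182, 0.003, -0.03, -0.002]]]'; cat > p7.py <<'E'
from h import *
np.set_printoptions(linewidth=220)
c=cam('wrist'); np.savez('w11',**c); g=cv2.cvtColor(c["img"],cv2.COLOR_RGB2GRAY).astype(np.float32)
C=-cv2.Rodrigues(c["rvec"])[0].T@c["tvec"]; print(C,robot.sense()["tcp_pos"])
yaw=.0385; n=np.array([-np.sin(yaw),np.cos(yaw)]);a=np.array([np.cos(yaw),np.sin(yaw)]); o=np.array([.567,.052])
def pr(z,q,w):
    P=np.array([[*(o+a*x+n*v),z] for x,v in np.broadcast(q,w)]); u=cv2.projectPoints(P,c["rvec"],c["tvec"],c["camera_matrix"],None)[0].reshape(1,-1,2).astype(np.float32)
    return cv2.remap(g,u[...,0],u[...,1],cv2.INTER_LINEAR)[0]
def cross(z,q,w,t,last):
    l=pr(z,q,w); s=np.where((l[:-1]-t)*(l[1:]-t)<0)[0]; i=s[-1 if last else 0]
    return 1e3*(w[i]+(w[1]-w[0])*(t-l[i])/(l[i+1]-l[i]))
w=np.arange(-.004,.018,.0005)
print("bar +y edge (z .052)",[(q,round(cross(.052,q,w,166,True),2)) for q in (.06,.075,.09,.1,.11,.12,.13,.14)])
print("foot+y edge (z .040)",[(q,round(cross(.040,q,w,166,True),2)) for q in (.15,.155,.16)])
print("blade (z .020)",[(q,round(cross(.020,q,w[:16],164,False),2)) for q in (.17,.175,.18,.185,.19,.195)])
print((w*1e3).round(1))
for q in (.125,.135,.15,.155,.16): print(q,pr(.024,q,w[:26]).round().astype(int))
E
python3 p7.py
```

```text
time: 30.5
tcp_pos: [0.6638, 0.0575, 0.0789]
eef_rot: [3.141, 0.002, 0.038]
ft_force: [-0.7, 0.1, -0.6]
grip_width: 0.0914
grip_force: 0.0
[0.74362171 0.0610888  0.26418345] [0.66298527 0.05789721 0.07907281]
bar +y edge (z .052) [(0.06, np.float64(14.02)), (0.075, np.float64(13.88)), (0.09, np.float64(13.71)), (0.1, np.float64(13.81)), (0.11, np.float64(13.95)), (0.12, np.float64(13.87)), (0.13, np.float64(13.76)), (0.14, np.float64(13.79))]
foot+y edge (z .040) [(0.15, np.float64(16.15)), (0.155, np.float64(16.08)), (0.16, np.float64(15.98))]
blade (z .020) [(0.17, np.float64(-0.34)), (0.175, np.float64(-0.42)), (0.18, np.float64(-0.37)), (0.185, np.float64(-0.34)), (0.19, np.float64(-0.42)), (0.195, np.float64(-0.34))]
[-4.  -3.5 -3.  -2.5 -2.  -1.5 -1.  -0.5  0.   0.5  1.   1.5  2.   2.5  3.   3.5  4.   4.5  5.   5.5  6.   6.5  7.   7.5  8.   8.5  9.   9.5 10.  10.5 11.  11.5 12.  12.5 13.  13.5 14.  14.5 15.  15.5 16.  16.5 17.
 17.5]
0.125 [143 144 143 142 143 145 148 160 171 173 162 144 125 113 120 126 133 136 138 139 139 140 139 140 141 142]
0.135 [141 142 143 143 142 144 149 162 173 174 164 145 125 114 119 127 135 137 138 138 139 140 140 140 141 143]
0.15 [110 109 109 109 108 105 100 100 103 105 102  97  99 105 117 128 137 139 141 142 141 140 141 142 144 143]
0.155 [110 110 111 111 109 106 101  99  98 100  98  92  96 104 117 127 135 137 138 139 139 140 141 142 142 143]
0.16 [112 113 115 119 125 129 124 120 117 125 127 124 111 103 101 105 111 114 116 117 117 117 118 118 118 120]
```

```bash
python3 inch.py '[[[0, 0, -0.04, 0], [0, 0, -0.06, 0], [0, 0, -0.06, 0]]]'; python3 -c "
from plant import robot
print(robot.close_job())"
```

```text
time: 30.85
tcp_pos: [0.6658, 0.0592, 0.1442]
eef_rot: [3.142, -0.006, 0.04]
ft_force: [0.4, 0.5, 0.6]
grip_width: 0.0921
grip_force: 0.0
the job is handed in; nothing more can be done
None
```

The job is handed in at about 31 s: by camera measurement the square is flush to the door with its blade edge about 0.2 mm from the tick's centre, and the long handle stands with both feet against the blade; hand-in returned no verdict.

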